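# Tip the checked nuts into the catch box

### The job

Two tipping plates stand on the goods-in bench. Take the one that carries the two hexagon nuts by its raised bar and tip it up about its notched corner, until both nuts have slid out through the notch into the blue box below; then lower the plate gently back down flat on its rest and let go. Leave the other plate, the one with the straight bars, down.

Things in the scene. Friction and masses are not known exactly. Their poses are not given: they have to be found in the camera images.
- stand: Fixed stand under the plate with the nuts; origin on the bench under the plate's middle, x level from the plate's bar to its notched corner, z up. Offsets (x,y,z) in mm in this frame: hinge of the plate, along y, at (60,0,85); rear rest under the plate at x -85; blue open box fixed under the notch, x 55 to 215, y -80 to 80, 70 high, walls 4. The other stand is alike but holds bars.
- plate (a joint): Tilt (rad) of the aluminium plate with the nuts: 0 flat on its rest, grows as the bar is lifted, stop at 0.85. 160 mm square, a diagonal along the stand's x, top face at z 96 mm, rim 18 mm high, open for 70 mm at the +x corner. It falls back when let go; lifting takes about 2 N at the bar. Nuts slide from 0.2 to 0.4 on; at 0.65 they run out in about a second.
- bar (a point): Middle of the plate's handle: a round steel bar 10 mm thick along the stand's y, 58 mm free between two uprights, 40 mm clear above the plate, at (-78,0,141) mm from the stand's origin when down. As the plate tips it moves up and towards the notch on a 149 mm circle about the hinge. Pinched from above along the stand's x, it can turn between the fingers, so the hand may stay upright.
- nut_a: Dark steel hexagon nut, 30 mm across the flats, 16 mm high, about 65 g, lying flat on the plate; origin at the centre of its underside.
- nut_b: The second nut, the same.
- plate_w (a joint): Tilt in rad of the other plate, which carries two straight square-edged steel bars (60 x 12 x 9 mm): 0 when down. To be left down.
Mind the look-alikes: they are no part of the job. What is shaped like the nut_a but orange is not meant.

How it is judged:
On the way:
1. the plate with the nuts has been tipped up by more than 0.35 rad (value of joint plate above 0.35 rad), for 0.1 s.
At the end, for the whole second after the job is handed in: Both nuts lie at rest in the blue box under the notch of their plate (within its walls, lower than 60 mm above the bench), and the plate is back down within 0.05 rad of flat; the other plate is down too (x of nut_a in the frame of stand between 0.055 and 0.215 m and y of nut_a in the frame of stand between -0.08 and 0.08 m and z of each of nut_a, nut_b in the frame of stand below 0.06 m and linear speed of each of nut_a, nut_b below 0.03 m/s and x of nut_b in the frame of stand between 0.055 and 0.215 m and y of nut_b in the frame of stand between -0.08 and 0.08 m and value of joint each of plate, plate_w below 0.05 rad); the robot touches nothing.
It fails at once if the plate with the nuts is dropped (it falls faster than 4 rad/s) (velocity of joint plate below -4 rad/s).
It fails at once if the other plate is tipped by more than 0.15 rad (value of joint plate_w above 0.15 rad).
It also fails if it takes over 40 s, if anything falls off the work surface, if the arm or the gripper's body presses on something with over 40 N, if the wrist force passes 120 N, or if a joint passes its speed limit or range.

### The arm

A 6-joint arm with a two-finger parallel gripper is mounted at the origin on the work surface. World frame = base frame: x ahead of the robot, y to its left, z up, the work surface at z = 0. Lengths are in m, angles in rad, forces in N, time in s.
With the tool pointing down it reaches from about 0.35 to 0.775 m from the base axis. Payload 7.3 kg.
Tool frame: the origin (TCP) lies at the very end of the fingers, on their centre line; the grasp point (between the pads) lies 19 mm behind it; z points along the fingers, y is the direction in which the jaws open and shut (so a half turn about z gives the same grasp; the last joint's range is limited). The gripper opens to 92 mm and grips with 3 to 60 N. Pads are 19 mm wide; open, the fingers measure 130 mm over their backs; the gripper's body (75 mm by 190 mm) begins 47 mm behind the grasp point.
Start: joints at [1.16, 0.342, 1.524, -0, 1.275, -0.146], TCP at [0.137, 0.507, 0.227] pointing down, gripper open.
Joint ranges: [-2.53, 2.53], [-0.77, 2.02], [0.04, 2.7], [-1, 4.14], [0.28, 2.66], [-3.11, 3.11]. Speed limits (rad/s): [2.57, 2.57, 3.14, 3.14, 3.14, 3.14].

### API

Orientations are given as [roll, pitch, yaw] about the fixed x, y, z axes, in that order (R = Rz(yaw) Ry(pitch) Rx(roll)).
In Python, from cell import robot gives the robot as it stands.
- The arm moves only by the shell command python3 -m pendant 'ROWS' [OPENING] [FORCE]. ROWS is JSON, a list of rows, each a list of 2 entries, a list of its own where there are three numbers: the shift along the tool's x, y, z in mm, then the turn about the tool's z in degrees. In form: [[[x, y, z], turn], ...]. A call has 1 to 10 rows; each row is the pose to reach, as a shift and turn from the pose measured when the call began, along the tool's axes at that moment; what a row does not reach only later rows make up. A row lasts 1/12 s, in which the tool goes at most 41.7 mm and 7.16 degrees, less where a joint would pass 70% of its speed; a pose out of reach is approached as far as the arm can. A call with a gripper value outside its range is refused whole. OPENING is the opening, from 0 (shut) to 1 (fully open), set as the call begins (- or left out, the last holds). The fingers move at their own pace and stop on an object; FORCE is the grip in N (left out, the last holds). Time passes only in rows, so rows that repeat a pose let the fingers close. It gives the time, the measured TCP pose, the force and the opening at its end, in the units of the state.
- robot.observe(): the state, without advancing time (a new reading comes with each control period).
- robot.read_camera(name): name is "scene" or "side" or "wrist"; returns the picture (400x640x3 uint8, red, green, blue); there is no depth.
- robot.calibration(name): a dict with "vfov" (degrees; the focal length in pixels is half the picture's height over the tangent of half this angle, whatever the lens; pixels are square), "cx", "cy" (the principal point, pixels), "rvec" (rotation vector, rad) and "tvec" (3), from world to camera coordinates, as OpenCV has them. Camera axes: x right, y down, z forward; pixel columns grow to the right and rows downward; lengths in m; the calibration is good to about 2 mm. A picture is of the moment at which its call begins: read the wrist's pose just before it. calibration takes no time and is no camera call; for the wrist camera it gives the pose at the moment of the call.
- robot.hand_in(): hands the job in, once; it reports no verdict.
Trained networks look in the newest picture that a camera, given by its name, has taken for a name from the list of things; names that differ only in an ending like _2 or _b are one class to them, and where a whole thing is asked for, a point or a joint stands for the part that bears it (a point fixed in the world has none). Each returns a list of dicts, best first, with "p" (0 to 1); they miss things now and then, are a little off and sometimes report something else, mostly with a low value. They report only what shows in the picture. A call takes as long as a camera call. They do not tell look-alikes from the thing itself.
- robot.find_in(camera, query): "xy" ([column, row] as shares, 0 to 1, of the picture: columns of its width, rows of its height, amid what is visible of it).
The state is a dict: "time": time; "qpos": joint angles; "qvel": joint speeds; "joint_efforts": joint torques, N m; "tool_pos": TCP position; "tool_rot": TCP orientation; "contact_force": force on the tool from outside, world axes, zero at the start; "torque": the same for the moment, N m; "opening": finger opening in m.
Only numpy, scipy, OpenCV 4.12 (cv2) and the standard library are available. Lean on these libraries where they do the work, as an engineer would, in place of code of your own. Each camera call takes 0.05 s, during which the arm holds its last target.

## Working session

There is one attempt and no reset: what is moved stays moved. The work goes in short steps, Python scripts to look and compute and a shell command to move; the robot and the scene stay as the last step left them, time stands still between calls to the robot, and variables do not carry over. Pictures are saved under pics/ and viewed, and the job is handed in when it is done.

```bash
mkdir -p pics; cat > h.py <<'E'
from cell import robot
import cv2,numpy as np
def cam(n):
    c=robot.calibration(n);f=200/np.tan(np.radians(c["vfov"])/2)
    K=np.array([[f,0,c["cx"]],[0,f,c["cy"]],[0,0,1]]);R=cv2.Rodrigues(np.array(c["rvec"],float))[0];return K,R,np.array(c["tvec"],float)
def ray(n,uv,z):
    K,R,t=cam(n);d=R.T@np.linalg.inv(K)@[uv[0],uv[1],1];o=-R.T@t
    return o+d*(z-o[2])/d[2]
def proj(n,P):
    K,R,t=cam(n);p=K@(R@np.array(P,float)+t);return p[:2]/p[2]
def save(n,f):
    im=robot.read_camera(n);cv2.imwrite(f,cv2.cvtColor(im,cv2.COLOR_RGB2BGR));return im
E
python3 - <<'E'
from h import *
for n in ("scene","side","wrist"):
    save(n,f"pics/{n}0.png")
    for q in ("bar","nut_a","stand"):
        print(n,q,[(round(d["p"],2),[round(d["xy"][0]*640),round(d["xy"][1]*400)]) for d in robot.find_in(n,q)])
s=robot.observe();print(s["tool_pos"],s["tool_rot"],s["time"])
E
```

```text
scene bar [(0.57, [356, 148])]
scene nut_a [(0.69, [364, 147])]
scene stand [(0.97, [379, 174])]
side bar [(0.98, [299, 274])]
side nut_a [(0.85, [297, 369]), (0.74, [249, 372]), (0.56, [275, 281]), (0.56, [185, 328]), (0.54, [301, 260]), (0.42, [295, 278])]
side stand [(0.84, [275, 293])]
wrist bar []
wrist nut_a []
wrist stand []
[0.13737906 0.50674611 0.22673733] [3.14145563e+00 1.77287095e-06 2.87678207e+00] 0.6
```

View pics/scene0.png

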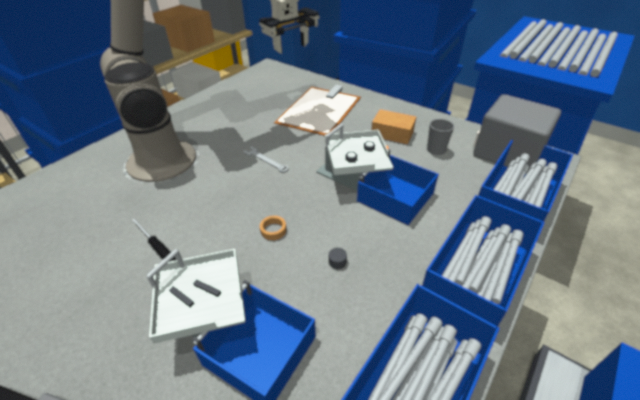

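View pics/side0.png

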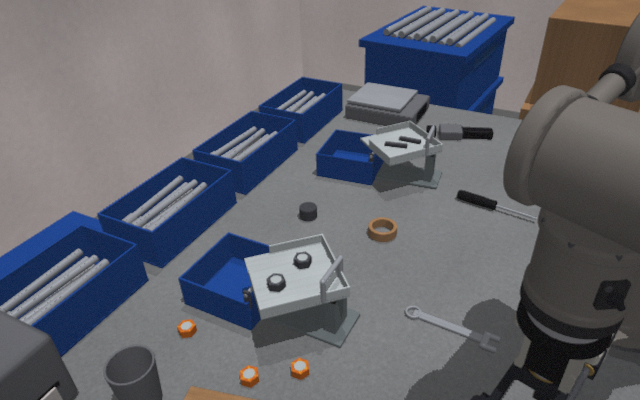

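View pics/wrist0.png

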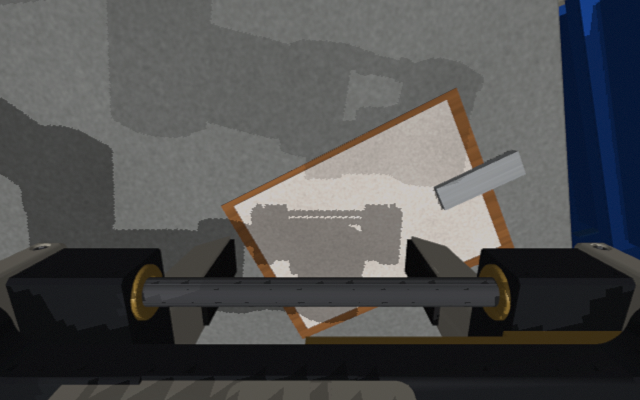

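The nut plate shows at scene (358,152) and side (295,272), with its handle at scene (337,138) and side (333,275). The plate with straight bars is at scene (198,292) and side (402,142). Other look-alikes are the orange nuts on the bench at side (187,328), (249,376) and (300,368), the round dark knob at side (308,211), and the orange ring at side (382,230). I choose the plate with two dark nuts at side (276,282) and (303,260). Next is a close crop to check it.

```bash
python3 - <<'E'
import cv2,numpy as np
a=cv2.imread("pics/side0.png")[220:350,170:370];b=cv2.imread("pics/scene0.png")[110:230,300:460]
a=cv2.resize(a,(800,520)[:2],interpolation=cv2.INTER_CUBIC);cv2.imwrite("pics/side0c.png",a)
b=cv2.resize(b,(800,600),interpolation=cv2.INTER_CUBIC);cv2.imwrite("pics/scene0c.png",b)
E
```

```text
(no output)
```

View pics/side0c.png

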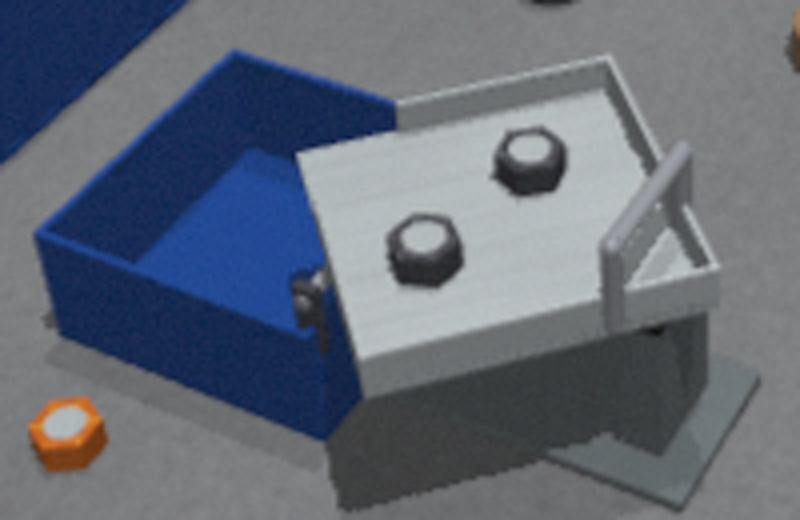

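View pics/scene0c.png

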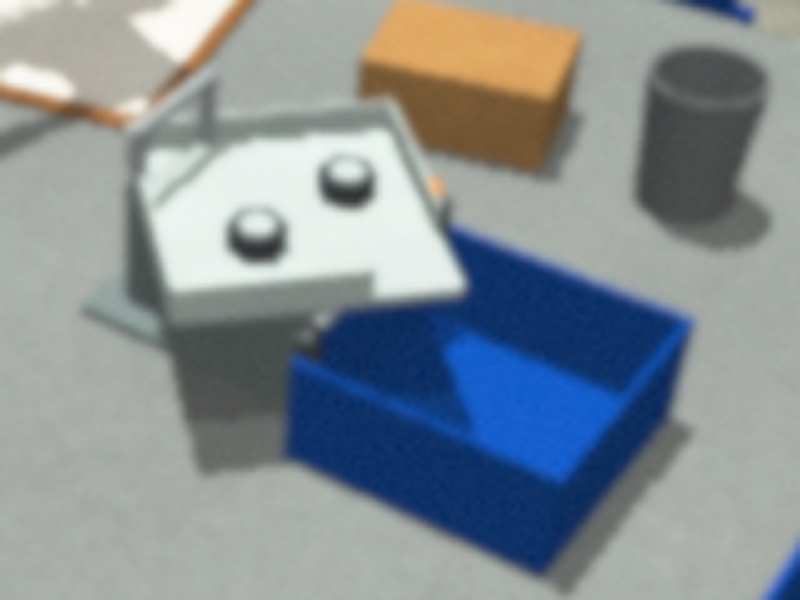

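```bash
cat > fit.py <<'E'
from h import *
from scipy.optimize import least_squares
S=[((235,52),(215,-80,70)),((37,235),(215,80,70)),((718,268),(-113,0,114)),((610,58),(0,-113,114)),((365,362),(0,113,114)),((300,155),(113,0,96)),((647,195),(-78,0,146))]
C=[((690,322),(215,80,70)),((560,480),(215,-80,70)),((290,360),(55,-80,70)),((163,300),(0,-113,114)),((465,288),(113,0,96)),((390,98),(0,113,114)),((173,102),(-78,0,146))]
obs=[("side",(170+u/4,220+v/4),P) for (u,v),P in S]+[("scene",(300+u/5,110+v/5),P) for (u,v),P in C]
cams={n:cam(n) for n in("side","scene")}
def W(p,P):
    c,s=np.cos(p[2]),np.sin(p[2]);P=np.array(P)/1000;return np.array([p[0]+c*P[0]-s*P[1],p[1]+s*P[0]+c*P[1],P[2]])
def res(p):
    r=[]
    for n,uv,P in obs:
        K,R,t=cams[n];q=K@(R@W(p,P)+t);r+=list(q[:2]/q[2]-uv)
    return np.array(r)
o=min((least_squares(res,[.5,.3,a],loss="soft_l1") for a in np.arange(0,6.3,1)),key=lambda o:o.cost)
print(o.x,o.cost);print(np.round(o.fun if 0 else res(o.x),1).reshape(-1,2))
print("bar",W(o.x,(-78,0,141)))
E
python3 fit.py
```

```text
[0.5535265  0.28153653 6.2788501 ] 7.280767124857244
[[-0.7 -0.4]
 [-1.2  0.1]
 [ 0.5  0.4]
 [ 0.  -0.4]
 [-1.5 -0.4]
 [-0.8 -0. ]
 [-0.  -0.9]
 [-0.3 -0.5]
 [-1.   0.5]
 [-1.2  0.2]
 [ 0.5 -2. ]
 [-1.4 -0.1]
 [-0.8  0.3]
 [-0.7 -1.3]]
bar [0.47552723 0.28187468 0.141     ]
```

The crop confirms it: two dark nuts on the chosen plate, and the fit agrees to about 1 px. The bar is at (0.4755, 0.2819, 0.141).

```bash
cat > d.py <<'E'
import sys
from h import *
from scipy.spatial.transform import Rotation as Ro
def d(P,yaw):
    s=robot.observe();R=Ro.from_euler("xyz",s["tool_rot"]).as_matrix()
    print("t",round(s["time"],2),"pos",np.round(s["tool_pos"],4),"yaw",s["tool_rot"][2],"F",np.round(s["contact_force"],1),"op",s["opening"],"q",np.round(s["qpos"],2))
    print("shift mm",np.round(R.T@(np.array(P)-s["tool_pos"])*1000,1),"turn",np.degrees(s["tool_rot"][2]-yaw))
d([float(v) for v in sys.argv[1:4]],1.5665)
E
python3 d.py .4755 .2819 .225
```

```text
t 0.6 pos [0.1374 0.5067 0.2267] yaw 2.876782066596869 F [-0.3 -0.6  0.3] op 0.09177473721177529 q [ 1.16  0.34  1.52  0.    1.28 -0.15]
shift mm [-385.2 -128.5    1.7] turn 75.07363238768005
```

```bash
python3 -m pendant '[[[-35,-11,0],7],[[-70,-23,0],14],[[-105,-35,0],21],[[-140,-47,0],28],[[-175,-58,0],35],[[-210,-70,0],42],[[-245,-82,0],49],[[-280,-93,0],55],[[-300,-100,0],60],[[-310,-103,0],62]]' 1
python3 - <<'E'
from h import *
save("wrist","pics/w1.png")
E
python3 d.py .4755 .2819 .225
```

```text
time: 1.43
tool_pos: [0.4119, 0.3243, 0.2266]
tool_rot: [3.141, 0.0, 1.788]
contact_force: [0.4, 0.2, -0.1]
opening: 0.092
t 1.48 pos [0.4122 0.3243 0.2266] yaw 1.7883495388480195 F [ 0.5 -1.   0.2] op 0.09198026611331864 q [ 0.52  0.34  1.53 -0.    1.27  0.3 ]
shift mm [-55.1  52.6   1.6] turn 12.711042262915116
```

```bash
python3 -m pendant '[[[-20,20,0],6],[[-40,38,0],11],[[-55,52.6,1],12.7],[[-55,52.6,1.6],12.7],[[-55,52.6,1.6],12.7]]' 0.7
python3 - <<'E'
from h import *
save("wrist","pics/w2.png")
print(proj("wrist",(.4755,.2819,.146)))
for y in(.25,.311): print(proj("wrist",(.4755,y,.146)))
E
python3 d.py .4755 .2819 .122
```

```text
time: 1.9
tool_pos: [0.4748, 0.2825, 0.2246]
tool_rot: [-3.141, 0.0, 1.568]
contact_force: [0.3, -0.3, -0.9]
opening: 0.0656
[322.92372337 211.50401872]
[322.88019366 249.02428007]
[322.96625093 174.84755283]
t 1.95 pos [0.4743 0.2829 0.2248] yaw 1.5692099829719486 F [-0.2  0.4 -0.5] op 0.06462082924171557 q [0.4  0.39 1.45 0.   1.3  0.4 ]
shift mm [ -1.    1.3 102.8] turn 0.15527058684497322
```

View pics/w2.png

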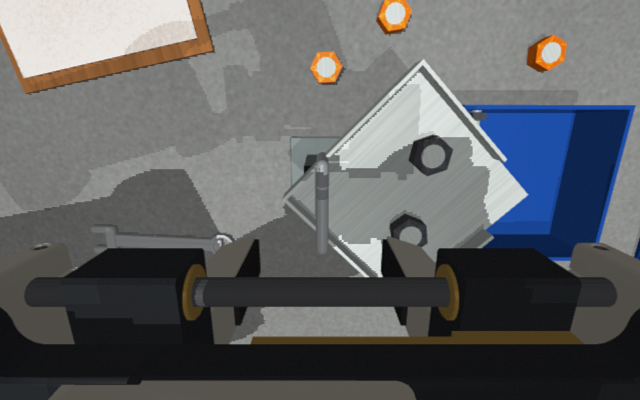

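The wrist view shows the bar as a vertical line at column 322, rows 155–252. That agrees with the projected (323,211). Now I descend.

```bash
python3 -m pendant '[[[-1,1,25],0],[[-1,1,50],0],[[-1,1,75],0],[[-1,1,92],0],[[-1,1,102],0],[[-1,1,103],0],[[-1,1,103],0]]' 0.7
python3 - <<'E'
from h import *
save("wrist","pics/w3.png");save("side","pics/s3.png")
E
python3 d.py .4755 .2819 .122
```

```text
time: 2.53
tool_pos: [0.4746, 0.2827, 0.1221]
tool_rot: [-3.141, 0.0, 1.571]
contact_force: [-0.1, 0.8, 1.6]
opening: 0.064
t 2.63 pos [0.4757 0.2826 0.1232] yaw 1.5702170089554814 F [0.2 0.3 0.2] op 0.06414227298674173 q [0.4  0.49 1.59 0.   1.05 0.4 ]
shift mm [-0.7 -0.2  1.2] turn 0.2129689255614169
```

View pics/w3.png

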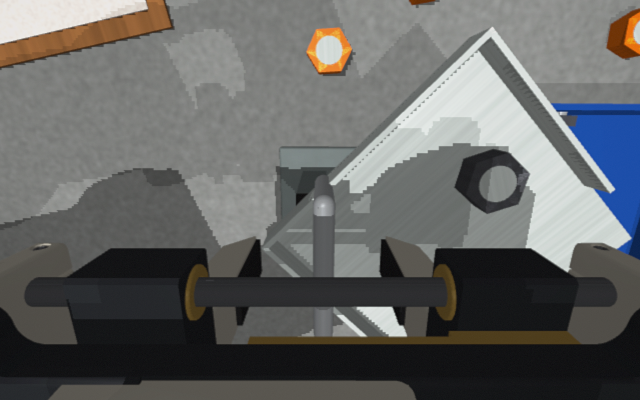

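View pics/s3.png

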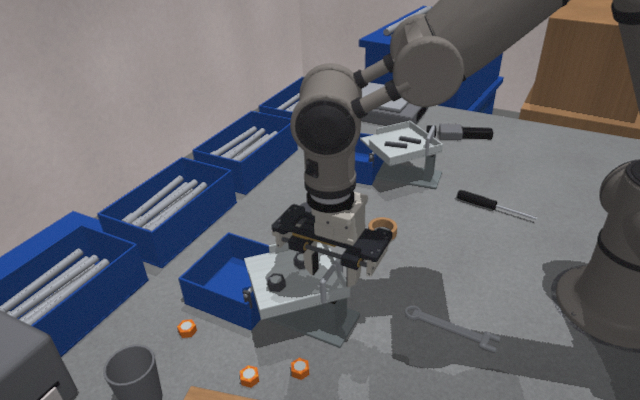

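The bar (column 322) sits midway between the pads (columns 260 and 385). Closing now.

```bash
python3 -m pendant '[[[0,0,0],0],[[0,0,0],0],[[0,0,0],0],[[0,0,0],0],[[0,0,0],0],[[0,0,0],0],[[0,0,0],0],[[0,0,0],0]]' 0 25
python3 d.py .4755 .2819 .122
python3 - <<'E'
import numpy as np
for a in np.arange(0.05,.76,.05):
    c,s=np.cos(a),np.sin(a); print(round(a,2),round(1000*(-.138*c+.056*s+.138),1),round(1000*(.056*c+.138*s-.056),1))
E
```

```text
time: 3.3
tool_pos: [0.4757, 0.2826, 0.1231]
tool_rot: [3.14, -0.001, 1.57]
contact_force: [0.3, 0.0, 0.2]
opening: 0.0154
t 3.3 pos [0.4757 0.2826 0.1231] yaw 1.5701312386262534 F [0.3 0.  0.2] op 0.015438685313931125 q [0.4  0.49 1.59 0.   1.05 0.4 ]
shift mm [-0.7 -0.2  1.1] turn 0.20805464768920068
0.05 3.0 6.8
0.1 6.3 13.5
0.15 9.9 20.0
0.2 13.9 26.3
0.25 18.1 32.4
0.3 22.7 38.3
0.35 27.6 43.9
0.4 32.7 49.3
0.45 38.1 54.5
0.5 43.7 59.3
0.55 49.6 63.9
0.6 55.7 68.1
0.65 62.0 72.1
0.7 68.5 75.7
0.75 75.2 79.0
```

```bash
python3 -m pendant '[[[0,0,0],0],[[0,0,0],0],[[0,0,0],0],[[0,0,0],0]]' 0 25; python3 d.py .4755 .2819 .122
```

```text
time: 3.63
tool_pos: [0.4761, 0.2826, 0.1231]
tool_rot: [3.139, -0.001, 1.57]
contact_force: [2.3, -0.8, -1.9]
opening: 0.0091
t 3.63 pos [0.4761 0.2826 0.1231] yaw 1.5700544948589492 F [ 2.3 -0.8 -1.9] op 0.009056041563057287 q [ 0.4   0.49  1.59 -0.    1.05  0.4 ]
shift mm [-0.7 -0.6  1.1] turn 0.2036575537187385
```

The bar is gripped (opening 9 mm). Now I lift along the arc.

```bash
python3 -m pendant '[[[0,1.5,-3.5],0],[[0,3,-6.8],0],[[0,6.3,-13.5],0],[[0,10,-20],0],[[0,14,-26],0],[[0,18,-32],0],[[0,22.5,-38],0],[[0,22.5,-38],0]]'; python3 d.py .4755 .2819 .122
python3 - <<'E'
from h import *
save("side","pics/s4.png")
E
```

```text
time: 4.3
tool_pos: [0.499, 0.2825, 0.1628]
tool_rot: [3.139, -0.001, 1.57]
contact_force: [-4.7, -0.8, 1.5]
opening: 0.0089
t 4.3 pos [0.499  0.2825 0.1628] yaw 1.5698489409254819 F [-4.7 -0.8  1.5] op 0.008912322151029368 q [0.38 0.48 1.49 0.   1.17 0.38]
shift mm [ -0.7 -23.6  40.7] turn 0.19188018086874767
```

View pics/s4.png

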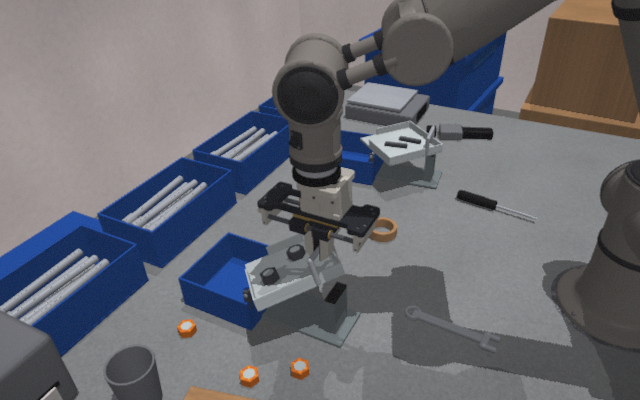

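The plate is tipped to about 0.3 and follows the hand. The nuts at side (269,275) and (296,252) have started towards the notch. I carry on up to 0.65.

```bash
python3 -m pendant '[[[0,4.6,-4.4],0],[[0,10,-10],0],[[0,15,-15],0],[[0,21,-20],0],[[0,27,-24.5],0],[[0,33,-28.6],0],[[0,39,-32.6],0],[[0,39,-32.6],0],[[0,39,-32.6],0],[[0,39,-32.6],0]]'; python3 d.py .4755 .2819 .122
python3 -m pendant '[[[0,0,0],0],[[0,0,0],0],[[0,0,0],0],[[0,0,0],0],[[0,0,0],0],[[0,0,0],0],[[0,0,0],0],[[0,0,0],0]]'
python3 - <<'E'
from h import *
save("side","pics/s5.png");save("scene","pics/c5.png")
E
```

```text
time: 5.18
tool_pos: [0.5372, 0.2823, 0.1955]
tool_rot: [3.139, -0.001, 1.57]
contact_force: [-4.5, -1.0, 6.7]
opening: 0.009
t 5.18 pos [0.5372 0.2823 0.1955] yaw 1.5698461976383933 F [-4.5 -1.   6.7] op 0.008954262150407323 q [0.36 0.52 1.34 0.   1.29 0.36]
shift mm [ -0.5 -61.9  73.4] turn 0.19172300209657803
time: 5.85
tool_pos: [0.5372, 0.2823, 0.1956]
tool_rot: [3.139, -0.001, 1.57]
contact_force: [-2.8, -0.9, 2.5]
opening: 0.0092
```

View pics/s5.png

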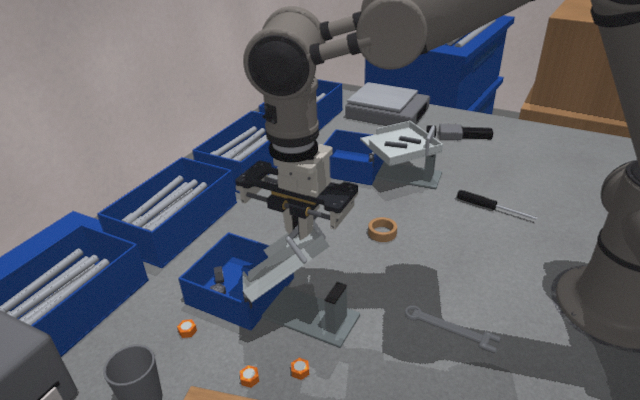

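View pics/c5.png

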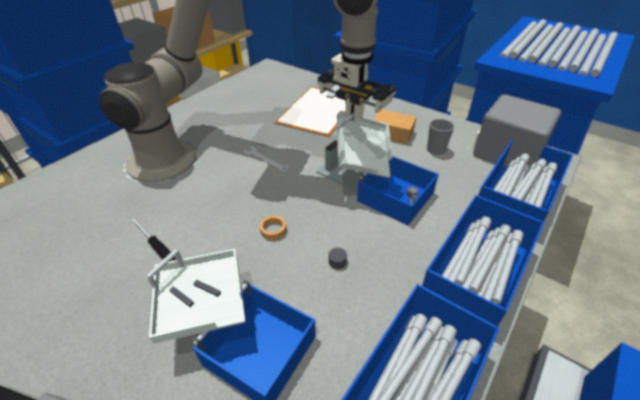

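```bash
python3 -m pendant '[[[0,0,0],0],[[0,0,0],0],[[0,0,0],0],[[0,0,0],0]]'
python3 - <<'E'
from h import *
a=save("side","pics/s6.png");b=save("scene","pics/c6.png")
a=cv2.resize(a[225:335,170:340],(680,440),interpolation=cv2.INTER_CUBIC);b=cv2.resize(b[110:230,320:450],(650,600),interpolation=cv2.INTER_CUBIC)
cv2.imwrite("pics/s6c.png",a[...,::-1]);cv2.imwrite("pics/c6c.png",b[...,::-1])
print([(round(d["p"],2),[round(d["xy"][0]*640),round(d["xy"][1]*400)]) for d in robot.find_in("side","nut_a")])
E
```

```text
time: 6.28
tool_pos: [0.5372, 0.2823, 0.1955]
tool_rot: [3.139, -0.001, 1.57]
contact_force: [-2.7, -0.1, 2.3]
opening: 0.0092
[(0.57, [187, 326]), (0.54, [247, 375]), (0.52, [217, 273]), (0.52, [300, 369]), (0.51, [220, 289])]
```

View pics/s6c.png

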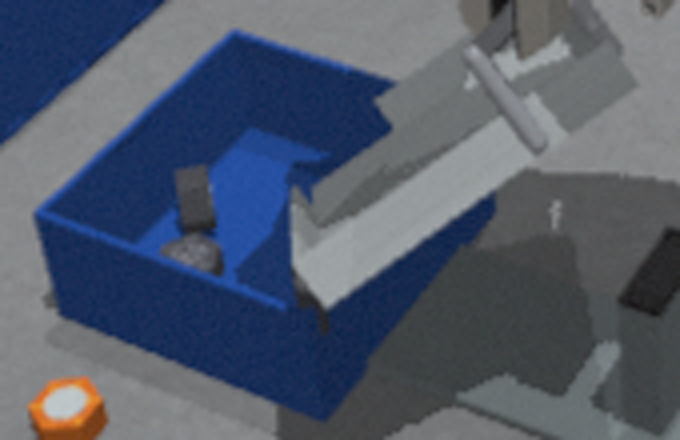

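View pics/c6c.png

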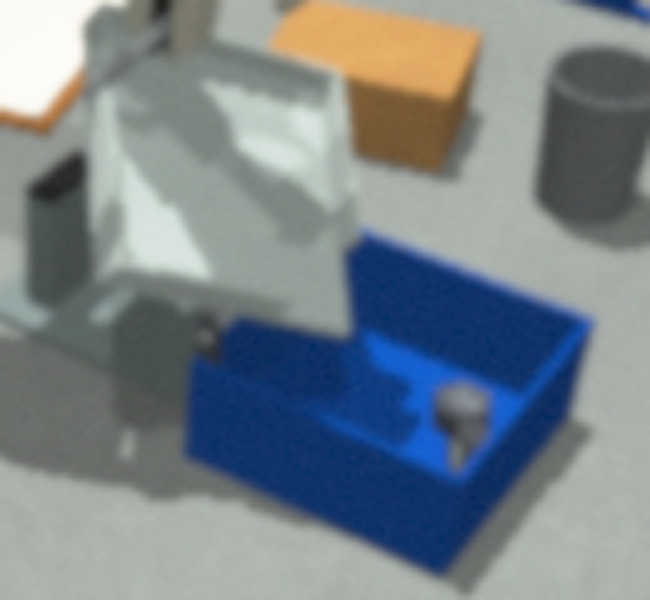

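Both nuts are in the blue box, at side (218,273) and (220,288), and the plate is empty. I lower it back along the arc.

```bash
python3 -m pendant '[[[0,-6,4],0],[[0,-12.4,8.2],0],[[0,-18.3,12.8],0],[[0,-24,17.6],0],[[0,-29.3,22.8],0],[[0,-34.4,28.2],0],[[0,-39.3,33.8],0],[[0,-41.5,37],0],[[0,-41.5,37],0]]'; python3 d.py .4761 .2826 .1231
```

```text
time: 7.18
tool_pos: [0.4948, 0.2826, 0.1575]
tool_rot: [3.141, -0.001, 1.57]
contact_force: [-1.4, 2.5, 0.1]
opening: 0.009
t 7.18 pos [0.4948 0.2826 0.1575] yaw 1.5702679152823844 F [-1.4  2.5  0.1] op 0.00904805923894022 q [0.38 0.48 1.5  0.   1.16 0.38]
shift mm [ -0.  -18.7  34.4] turn 0.21588564324347015
```

```bash
python3 -m pendant '[[[0,-4.5,6.5],0],[[0,-8.5,13],0],[[0,-12,19.5],0],[[0,-14.7,25],0],[[0,-16.8,29.5],0],[[0,-18,32.5],0],[[0,-18.7,34],0],[[0,-18.7,34.4],0],[[0,-18.7,34.4],0]]'; python3 d.py .4761 .2826 .1231
python3 - <<'E'
from h import *
a=save("side","pics/s7.png")
a=cv2.resize(a[220:350,170:370],(800,520),interpolation=cv2.INTER_CUBIC)
cv2.imwrite("pics/s7c.png",a[...,::-1])
E
```

```text
time: 7.93
tool_pos: [0.4761, 0.2827, 0.1234]
tool_rot: [3.141, -0.001, 1.57]
contact_force: [-2.0, 2.2, 3.2]
opening: 0.0091
t 7.93 pos [0.4761 0.2827 0.1234] yaw 1.5702960676356912 F [-2.   2.2  3.2] op 0.009104037169144093 q [0.4  0.49 1.59 0.   1.06 0.4 ]
shift mm [-0.1 -0.   0.3] turn 0.2174986542713096
```

View pics/s7c.png

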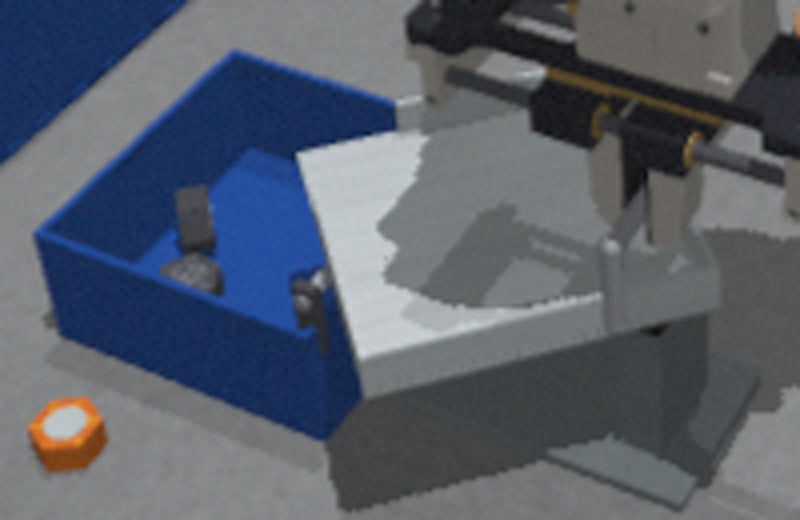

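The plate is flat again, at the same corner pixels as before the lift, and it is empty. Releasing.

```bash
python3 -m pendant '[[[0,0,0],0],[[0,0,0],0],[[0,0,0],0],[[0,0,0],0],[[0,0,0],0],[[0,0,0],0],[[0,0,0],0]]' 0.6; python3 -m pendant '[[[0,0,-8],0],[[0,0,-22],0],[[0,0,-45],0],[[0,0,-70],0],[[0,0,-95],0],[[0,0,-115],0],[[0,0,-120],0],[[0,0,-120],0]]'
python3 - <<'E'
from h import *
a=save("side","pics/s8.png");save("scene","pics/c8.png");save("wrist","pics/w8.png")
a=cv2.resize(a[220:350,170:370],(800,520),interpolation=cv2.INTER_CUBIC)
cv2.imwrite("pics/s8c.png",a[...,::-1])
E
```

```text
time: 8.57
tool_pos: [0.4762, 0.2826, 0.1233]
tool_rot: [3.141, -0.001, 1.57]
contact_force: [-0.1, -0.3, 0.3]
opening: 0.0511
time: 9.23
tool_pos: [0.4767, 0.2828, 0.2452]
tool_rot: [3.137, -0.002, 1.57]
contact_force: [-0.4, -0.9, 0.7]
opening: 0.0555
```

View pics/s8c.png

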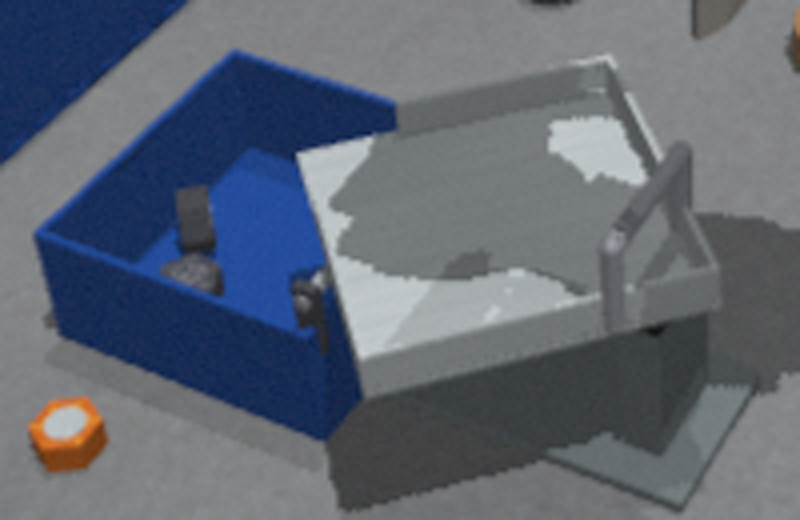

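View pics/c8.png

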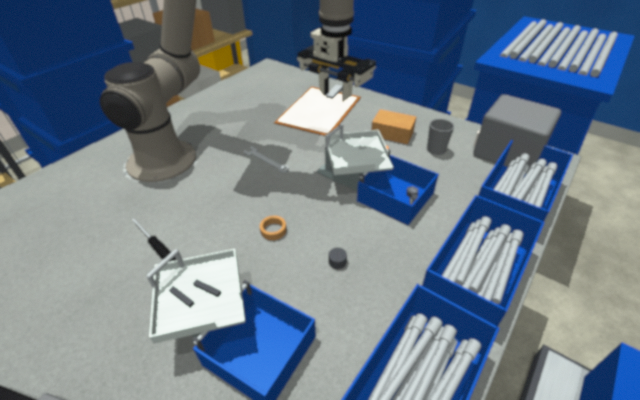

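View pics/w8.png

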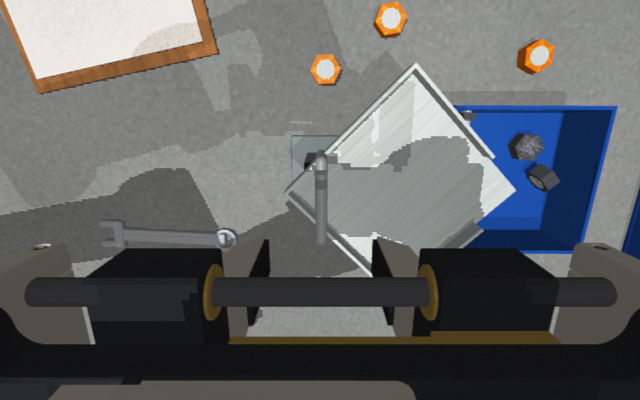

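The wrist view shows both nuts in the box at (527,146) and (543,178), the plate flat and empty, and the hand clear. The other plate is unchanged.

```bash
python3 - <<'E'
from h import *
for uv in((527,146),(543,178)): p=ray("wrist",uv,.015);print((p-[.5535,.2815,0]).round(3))
robot.hand_in()
E
```

```text
[0.168 0.034 0.015]
[ 0.194 -0.005  0.015]
the job is handed in; nothing more can be done
```

I pinched the bar of the plate with the nuts, tipped it to about 0.65 rad and held it there for about 1.5 s. Both nuts slid through the notch into the blue box. I then lowered the plate slowly back onto its rest, let go and raised the hand about 120 mm clear. The job was handed in a little over 9 s in on the robot's clock.

**Nuts:** my last check put them at about (168, 34) and (194, −5) mm in the stand's frame, so both are inside the box. They had not moved visibly between the pictures taken before and after the release. One stands on its edge, leaning near the other. I did not measure their heights; I assumed about 15 mm above the bench when working out the positions.

**Plates:** the plate with the nuts is empty and its corners are back at the pixels they had before the lift. The other plate looks unchanged. I judged both from the pictures, as the tilt itself cannot be read.

**Forces:** contact forces read between moves stayed below about 9 N, and nothing touched the hand at the end. No check failed or disagreed.

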